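# Set the ratchet to loosen and slacken the template clamp

## Robot

A 6-joint arm with a two-finger parallel gripper is mounted at the origin on a cart in front of the work surface, level with it; the furniture and walls round the work are solid. World frame = base frame: x ahead of the robot, y to its left, z up, the work surface at z = 0. Lengths are in mm, angles in degrees, forces in N, time in s.
With the tool pointing down it reaches from about 200 to 875 mm from the base axis. Payload 3.4 kg.
Tool frame: the origin (TCP) lies on the centre line of the jaws, within the pads' length; the fingertips stand tips_ahead ahead of it and the grasp point (between the pads) lies 3 mm ahead of it (tips_ahead is the distance from the TCP to the fingertips, in mm); z points along the fingers, y is the line along which they close (so a half turn about z gives the same grasp; the last joint's range is limited). The gripper opens to 94 mm and grips with 3 to 60 N. Pads are 16 mm wide; open, the fingers measure 119 mm over their backs; the gripper's body (75 mm by 177 mm) begins 78 mm behind the grasp point.
Start: joints at [61.765, 15.808, 86.224, -0, 77.962, -6.933], TCP at [208.912, 535.741, 227.493] pointing down, gripper open.
Joint ranges: [-165.64, 165.64], [-43.16, 119.46], [12.63, 154.43], [-67.54, 247.53], [6.08, 155.33], [-154.97, 154.97]. Speed limits (degrees/s): [147.25, 147.25, 180, 180, 180, 180].

## Interface

Orientations are given as a 3x3 rotation matrix whose columns are the frame's x, y, z axes.
In Python, from station import read_state, read_camera, camera_info, sign_off, tips_ahead gives the robot as it stands.
- The arm moves only by the shell command python3 -m jog 'ROWS' [FORCE]. ROWS is JSON, a list of rows, each a list of 7 numbers: the opening, from -1 (shut) to 1 (fully open), then the shift along the tool's x, y, z in mm, then the turn, a rotation vector about the tool's x, y, z in rad. A call has 1 to 5 rows; each row is the pose to reach, as a shift and turn from the pose commanded when the call began, along the tool's axes at that moment; what a row does not reach only later rows make up. A row lasts 1/12 s, in which the tool goes at most 41.7 mm and 7.16 degrees, less where a joint would pass 70% of its speed; a pose out of reach is approached as far as the arm can. A call with a gripper value outside its range is refused whole. The fingers move at their own pace and stop on an object; FORCE is the grip in N (left out, the last holds). Time passes only in rows, so rows that repeat a pose let the fingers close. It gives the time, the measured TCP pose, the force, the opening and the grip force at its end, in the units of the state.
- read_state(): the state, without advancing time (a new reading comes with each control period).
- read_camera(name): name is "scene" or "top"; returns the picture (420x560x3 uint8, red, green, blue); there is no depth.
- camera_info(name): a dict with "intrinsics" (3x3 intrinsics, pixels), "k1" (the pictures are not rectified: a ray, as slopes to the right and down, at radius r is drawn at 1 + k1 r^2 times it, then the intrinsics apply), "world_to_cam" (4x4, takes a point from world to camera coordinates). Camera axes: x right, y down, z forward; pixel columns grow to the right and rows downward; lengths in mm; the calibration is good to about 2 mm. A picture is of the moment at which its call begins. camera_info takes no time and is no camera call.
- sign_off(): hands the job in; it is judged then, once.
The state is a dict: "time": time; "qpos": joint angles; "qd": joint speeds; "tau": joint torques, N m; "tcp_pos": TCP position; "tcp_rot": TCP orientation; "ft_force": force on the tool from outside, world axes, zero at the start; "wrist_torque": the same for the moment, N m; "grip_width": opening from 0.0 (shut) to 1.0 (fully open); "gripper_force": force on a finger pad.
Only numpy, scipy, OpenCV 4.12 (cv2) and the standard library are available. Lean on these libraries where they do the work, as an engineer would, in place of code of your own. Each camera call takes 0.05 s, during which the arm holds its last target. There are 200 camera calls.

## Task

Slacken the clamp that holds the jigger template: the ratchet already sitting on its bolt is set to tighten, so first flip its red direction lever fully over to the loosen side (its far stop, the way the handle will swing), then swing the blue handle counter-clockwise (seen from above) until the bolt has turned an eighth of a turn or a little more. Leave the lever on the loosen side, let go of the ratchet, and do not knock the cream cup standing nearby.

Things in the scene. Friction and masses are not known exactly. Their poses are not given: they have to be found in the camera images.
- ratchet: Steel ratchet on a bench-fixed green clamp. Origin: on the upright bolt axis, at the head's underside, 89 mm above the table; x turns with the handle, which runs along -x; z up. Head: 44 mm wide, 18 high, ends 53 mm behind the axis. Blue grip: round, 24 mm thick, 85 to 185 mm behind the axis, centre 9 mm above the origin, free below. Travel 1.7 rad or more counter-clockwise from its start.
- direction_lever (a joint): Red lever on the ratchet head, rad. Upright pivot at ratchet x -36 mm, y 0; its tab (30 mm long, 8 thick, 19 to 39 mm above the ratchet's origin) points back toward the grip. 0: tab leans 35 deg to ratchet +y, tighten (starts within 0.1 of it). 1.22: 35 deg to -y, loosen, end stop. Flips under a sideways push of 2 N, which does not move the handle; stays where left.
- clamp_bolt (a joint): Bolt and steel socket (yellow mark) under the ratchet head, rad: 0 tight at the start, grows counter-clockwise from above as it loosens, to 2.0. Lever on tighten: handle swings counter-clockwise without it. Lever on loosen: it follows the handle counter-clockwise after up to 0.55 rad of play, 7 N at mid grip; swinging back leaves it. Handle and bolt stay where left.
- bisque_cup: Loose cream unglazed cup, 68 mm across and 76 mm high, standing on the table to the left of the clamp; origin at the centre of its underside, z up. A bystander, to be left alone.

How it is judged (in metres and radians):
On the way, in this order (a step that is already met when the one before it is completed fails the run):
1. the direction lever is flipped to the loosen side while the bolt is still tight (value of joint direction_lever above 1 rad and value of joint clamp_bolt below 0.3 rad), for 0.1 s.
2. the bolt is loosened by an eighth of a turn (value of joint clamp_bolt above 0.7 rad), for 0.2 s.
At the end, for the whole second after the job is handed in: The direction lever is on the loosen side (above 1.0 rad of 1.22), the clamp bolt has been turned loose by an eighth of a turn (at least 0.7 rad, 40 degrees) and is at rest, and the cup stands where it was (value of joint direction_lever above 1 rad and value of joint clamp_bolt above 0.7 rad and velocity of joint clamp_bolt below 0.05 rad/s); the robot touches nothing.
It fails at once if the cup is shifted by more than 30 mm or tipped by more than 20 degrees (distance of bisque_cup from where it was at the start of the episode above 0.03 m or angle between bisque_cup's own z axis and vertical above 0.35 rad).
It also fails if it takes over 48 s, if anything falls off the work surface, if the arm or the gripper's body presses on something with over 40 N, if the wrist force passes 120 N, or if a joint passes its speed limit or range.

## Working session

There is one attempt and no reset: what is moved stays moved. The work goes in short steps, Python scripts to look and compute and a shell command to move; the robot and the scene stay as the last step left them, time stands still between calls to the robot, and variables do not carry over. Pictures are saved under pics/ and viewed, at most 10 in all, crops included, and the job is handed in when it is done.

```bash
mkdir -p pics; cat > h.py <<'E'
import numpy as np, cv2
from station import *
def ray(cam,u,v):
    c=camera_info(cam);K=np.array(c["intrinsics"]);T=np.array(c["world_to_cam"])
    d=np.array([(u-K[0,2])/K[0,0],(v-K[1,2])/K[1,1]]);s=d.copy()
    for _ in range(20): s=d/(1+c["k1"]*(s@s))
    R=T[:3,:3];return -R.T@T[:3,3],R.T@np.array([s[0],s[1],1])
def onz(cam,u,v,z):
    o,d=ray(cam,u,v);return o+d*(z-o[2])/d[2]
def snap(cam,name):
    im=read_camera(cam);cv2.imwrite(f"pics/{name}.png",cv2.cvtColor(im,cv2.COLOR_RGB2BGR));return im
def blobs(im,kind,n=4):
    h=cv2.cvtColor(im,cv2.COLOR_RGB2HSV);H,S,V=cv2.split(h)
    m={'red':((H<8)|(H>172))&(S>130)&(V>60),'blue':(H>100)&(H<130)&(S>110)&(V>40)}[kind].astype(np.uint8)
    cs,_=cv2.findContours(m,cv2.RETR_EXTERNAL,cv2.CHAIN_APPROX_NONE)
    return [(cv2.contourArea(c),cv2.minAreaRect(c)) for c in sorted(cs,key=cv2.contourArea)[::-1][:n]]
E
python3 - <<'E'
from h import *
np.set_printoptions(suppress=True,precision=1)
for c in("top","scene"):
    im=snap(c,c+"0");print(c,ray(c,280,210))
    for k in('red','blue'):print(k,blobs(im,k))
s=read_state();print(s['tcp_rot'],tips_ahead,s['time'])
E
```

```text
top (array([460.1,  55.5, 999.1]), array([ 0.1, -0. , -1. ]))
red [(1650.0, ((302.1351318359375, 157.13882446289062), (53.79698944091797, 86.10982513427734), 72.34988403320312)), (1460.0, ((284.5929260253906, 219.82763671875), (36.367958068847656, 77.876708984375), 77.7352294921875)), (968.5, ((293.37286376953125, 68.59711456298828), (28.3803768157959, 107.1585693359375), 88.65210723876953)), (909.5, ((508.5237731933594, 299.09454345703125), (94.25686645507812, 31.514955520629883), 25.159303665161133))]
blue [(602.5, ((337.9810791015625, 258.47412109375), (12.3833589553833, 53.775882720947266), 27.299571990966797)), (441.0, ((85.35294342041016, 53.41176986694336), (29.068683624267578, 18.872949600219727), 49.39870071411133))]
scene (array([ -50.5, -376.1,  480.6]), array([ 0.7,  0.5, -0.5]))
red [(715.0, ((317.9999694824219, 339.4999694824219), (71.99998474121094, 18.999996185302734), -0.0)), (517.0, ((412.95233154296875, 356.47259521484375), (65.89595794677734, 13.606049537658691), 43.9190788269043)), (421.0, ((399.50006103515625, 397.5000305175781), (32.52690887451172, 19.798988342285156), 45.0)), (411.0, ((321.0605163574219, 368.3056945800781), (53.87086486816406, 12.769391059875488), 28.610458374023438))]
blue [(658.5, ((287.11083984375, 249.2351531982422), (13.454429626464844, 58.89070129394531), 72.89727020263672)), (80.5, ((216.0, 138.5), (9.0, 14.0), 90.0))]
[[-0.9  0.4 -0. ]
 [ 0.4  0.9 -0. ]
 [ 0.  -0.  -1. ]] 22.0 0.1
```

View pics/top0.png

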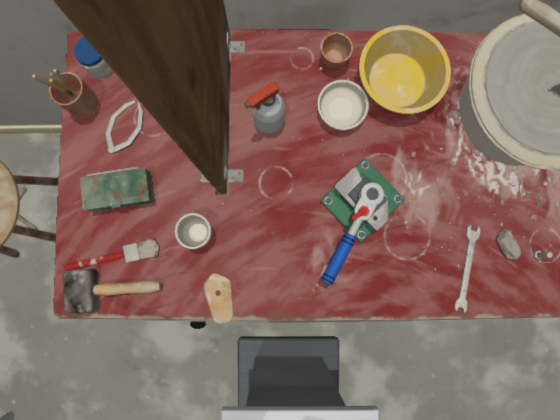

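View pics/scene0.png

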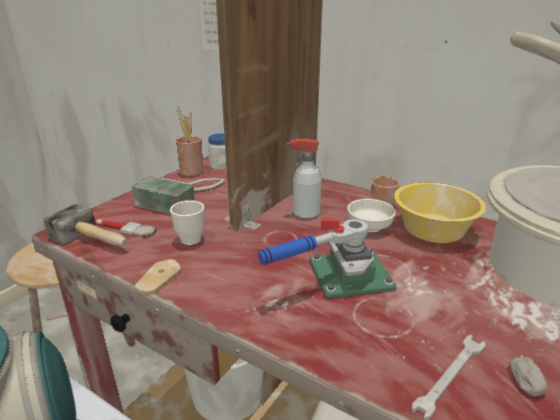

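The top view is world x up, y left: ratchet head at about (372,193), red tab at about (362,212), blue grip from (354,236) to (327,280), cup at (193,232). The wooden post stands at about (215,190), and the handle swings down and to the right, away from the cup. The scene view agrees.

```bash
cat >> h.py <<'E'
def look(im,cam="top"):
    H,S,V=cv2.split(cv2.cvtColor(im,cv2.COLOR_RGB2HSV))
    b=((H>100)&(H<130)&(S>110)&(V>40)).astype(np.uint8)
    r=(((H<6)|(H>174))&(S>190)&(V>150)).astype(np.uint8)
    return b,r
def pca(p):
    c=p.mean(0);w,v=np.linalg.eigh(np.cov((p-c).T));return c,v[:,1],2*np.sqrt(3*w[::-1])
E
python3 - <<'E'
from h import *
np.set_printoptions(suppress=True,precision=1)
im=cv2.cvtColor(cv2.imread("pics/top0.png"),cv2.COLOR_BGR2RGB)
b,r=look(im)
def pts(m,z,x0,x1,y0,y1):
    v,u=np.nonzero(m[y0:y1,x0:x1]);return np.array([onz("top",a+x0,c+y0,z)[:2] for a,c in zip(u,v)])
B=pts(b,98,310,380,215,300);c,d,l=pca(B);d=d*np.sign(d[0]);print("grip",c,d,np.degrees(np.arctan2(d[1],d[0])),l)
ax=c+d*135;print("axis",ax, "per head", onz("top",372,193,107))
R=pts(r,128,345,385,195,230);print(len(R),"tab",pca(R))
y=np.array([-d[1],d[0]]);q=(R-ax);print("tab in ratchet",(q@d).mean(),(q@y).mean(),(q@d).min(),(q@d).max(),(q@y).min(),(q@y).max())
print("cup",onz("top",193,232,76))
sc=cv2.cvtColor(cv2.imread("pics/scene0.png"),cv2.COLOR_BGR2RGB);b2,_=look(sc)
v,u=np.nonzero(b2[225:275,250:330]);print("scene grip",onz("scene",u.mean()+250,v.mean()+225,98))
cv2.imwrite("pics/c.png",np.hstack([cv2.resize(cv2.imread("pics/top0.png")[170:300,310:410],None,fx=4,fy=4,interpolation=2),cv2.resize(cv2.imread("pics/scene0.png")[200:330,290:390],None,fx=4,fy=4,interpolation=2)]))
print("post",onz("top",215,190,0),onz("top",228,190,0)); print(read_state()['tcp_rot'])
E
```

```text
grip [455.  -64.4] [ 0.9 -0.5] -28.057218219584424 [98.4 22.4]
axis [ 574.2 -127.9] per head [ 575.  -127.4  107. ]
19 tab (array([ 535.7, -100.2]), array([-0.5,  0.9]), array([27.8,  6.9]))
tab in ratchet -46.94601575030543 6.351030566289493 -61.17323447467951 -38.92897054284103 -0.21296750455887722 16.360851841306978
cup [504.  206.5  76. ]
scene grip [454.4 -62.6  98. ]
post [594.4 174.9   0. ] [594.4 148.    0. ]
[[-0.9  0.4 -0. ]
 [ 0.4  0.9 -0. ]
 [ 0.  -0.  -1. ]]
```

View pics/c.png

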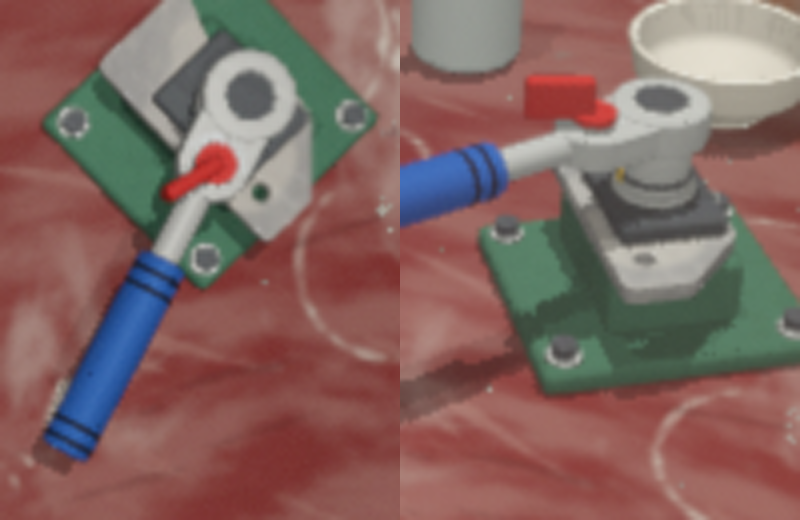

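The ratchet axis is at about (574.5,-127.7) with the handle yaw at -28.1°. Both views agree, and the tab sits where the description puts it, leaning to +y. Next I work out the approach in tool axes.

```bash
cat >> h.py <<'E'
AX=np.array([574.5,-127.7]);YAW=np.radians(-28.1)
def rp(x,y,turn=0):
    c,s=np.cos(YAW+turn),np.sin(YAW+turn);return AX+np.array([c*x-s*y,s*x+c*y])
def go(xy,z,yaw=None):
    s=read_state();R=np.array(s['tcp_rot']);p=np.array(s['tcp_pos'])
    cy=np.degrees(np.arctan2(R[1,0],R[0,0]))
    print("shift",(R.T@(np.array([*xy,z])-p)).round(1),"toolx yaw",cy.round(1),"rz",None if yaw is None else np.radians(-((yaw-cy+180)%360-180)).round(3))
E
python3 - <<'E'
from h import *
s=read_state();print(np.round(s['tcp_rot'],3),s['qpos'])
go(rp(-56,50),227,151.9);go([350,250],227)
E
```

```text
[[-0.932  0.363 -0.001]
 [ 0.363  0.932 -0.001]
 [ 0.    -0.002 -1.   ]] [ 6.17645768e+01  1.58431078e+01  8.62850587e+01 -8.45992618e-04
  7.79626675e+01 -6.93229991e+00]
shift [-5.320e+02 -4.285e+02  3.000e-01] toolx yaw 158.7 rz 0.119
shift [-235.3 -214.5    0. ] toolx yaw 158.7 rz None
```

```bash
python3 -m jog '[[-1,-29,-26,0,0,0,0],[-1,-58,-53,0,0,0,0.03],[-1,-87,-79,0,0,0,0.06],[-1,-116,-106,0,0,0,0.09],[-1,-145,-132,0,0,0,0.119]]' 10; python3 -c "
from h import *
go([350,250],227,151.9)"
```

```text
time: 0.52
tcp_pos: [296.0, 358.2, 227.1]
tcp_rot: [[-0.882, 0.472, -0.0], [0.472, 0.882, -0.001], [0.0, -0.001, -1.0]]
ft_force: [0.6, -1.1, 0.5]
grip_width: 0.682
gripper_force: 0.0
shift [-98.6 -70.    0.1] toolx yaw 151.9 rz -0.001
```

```bash
python3 -m jog '[[-1,-25,-18,0,0,0,0],[-1,-50,-35,0,0,0,0],[-1,-75,-53,0,0,0,0],[-1,-99,-70,0,0,0,0],[-1,-99,-70,0,0,0,0]]'; python3 -c "
from h import *
go(rp(-56,50),227,151.9)"
```

```text
time: 0.93
tcp_pos: [351.9, 247.7, 227.2]
tcp_rot: [[-0.88, 0.475, 0.001], [0.475, 0.88, -0.003], [-0.002, -0.002, -1.0]]
ft_force: [0.1, 0.2, 0.2]
grip_width: 0.328
gripper_force: 0.0
shift [-318.  -174.8    1.3] toolx yaw 151.6 rz -0.005
```

```bash
python3 -m jog '[[-1,-33,-18,0,0,0,0],[-1,-66,-36,0,0,0,0],[-1,-99,-54,0,0,0,0],[-1,-132,-72,0,0,0,0],[-1,-165,-90,0,0,0,0]]';  python3 -m jog '[[-1,-31,-17,0,0,0,0],[-1,-61,-34,0,0,0,0],[-1,-92,-51,0,0,0,0],[-1,-122,-68,0,0,0,0],[-1,-153,-85,0,0,0,0]]'; python3 -m jog '[[-1,0,0,0,0,0,0],[-1,0,0,0,0,0,0]]'; python3 -c "
from h import *
go(rp(-56,50),135,151.9)"
```

```text
time: 1.35
tcp_pos: [453.9, 93.7, 227.3]
tcp_rot: [[-0.882, 0.471, -0.0], [0.471, 0.882, 0.001], [0.0, 0.001, -1.0]]
ft_force: [0.9, 1.4, 0.3]
grip_width: 0.006
gripper_force: 0.0
time: 1.77
tcp_pos: [548.9, -53.3, 227.1]
tcp_rot: [[-0.882, 0.471, -0.001], [0.471, 0.882, 0.001], [0.001, 0.001, -1.0]]
ft_force: [0.3, 1.2, 0.0]
grip_width: 0.007
gripper_force: 0.0
time: 1.93
tcp_pos: [548.9, -53.2, 226.5]
tcp_rot: [[-0.881, 0.473, -0.002], [0.473, 0.881, 0.001], [0.002, 0.0, -1.0]]
ft_force: [0.3, -0.1, 0.2]
grip_width: 0.007
gripper_force: 0.0
shift [-1.9 -3.7 91.5] toolx yaw 151.7 rz -0.003
```

```bash
python3 -m jog '[[-1,-2,-4,25,0,0,0],[-1,-2,-4,50,0,0,0],[-1,-2,-4,75,0,0,0],[-1,-2,-4,91,0,0,0],[-1,-2,-4,91,0,0,0]]'; python3 -m jog '[[-1,0,-6,0,0,0,0],[-1,0,-12,0,0,0,0],[-1,0,-17,0,0,0,0],[-1,0,-22,0,0,0,0],[-1,0,-26,0,0,0,0]]'; python3 -m jog '[[-1,0,-3,0,0,0,0],[-1,0,-6,0,0,0,0],[-1,0,-9,0,0,0,0],[-1,0,-12,0,0,0,0],[-1,0,-12,0,0,0,0]]';  python3 -c "
from h import *
go(rp(-56,10),135,151.9)
t=snap('top','t1')[170:300,310:410];s=snap('scene','s1')[200:330,270:370]
cv2.imwrite('pics/c1.png',cv2.resize(np.hstack([t,s])[:,:,::-1],None,fx=4,fy=4))"
```

```text
time: 2.35
tcp_pos: [544.5, -54.4, 133.0]
tcp_rot: [[-0.883, 0.47, -0.008], [0.47, 0.883, 0.003], [0.009, -0.001, -1.0]]
ft_force: [-1.3, 0.5, 0.4]
grip_width: 0.006
gripper_force: 0.0
time: 2.77
tcp_pos: [535.8, -79.9, 137.5]
tcp_rot: [[-0.882, 0.472, 0.001], [0.472, 0.882, 0.001], [-0.001, 0.002, -1.0]]
ft_force: [-1.1, 2.0, 0.4]
grip_width: 0.002
gripper_force: 0.8
time: 3.18
tcp_pos: [529.9, -90.6, 136.5]
tcp_rot: [[-0.882, 0.472, -0.001], [0.472, 0.882, 0.001], [0.001, 0.0, -1.0]]
ft_force: [-1.1, 3.0, 1.9]
grip_width: 0.004
gripper_force: 1.3
shift [-0.9 -1.7  1.5] toolx yaw 151.8 rz -0.001
```

View pics/c1.png

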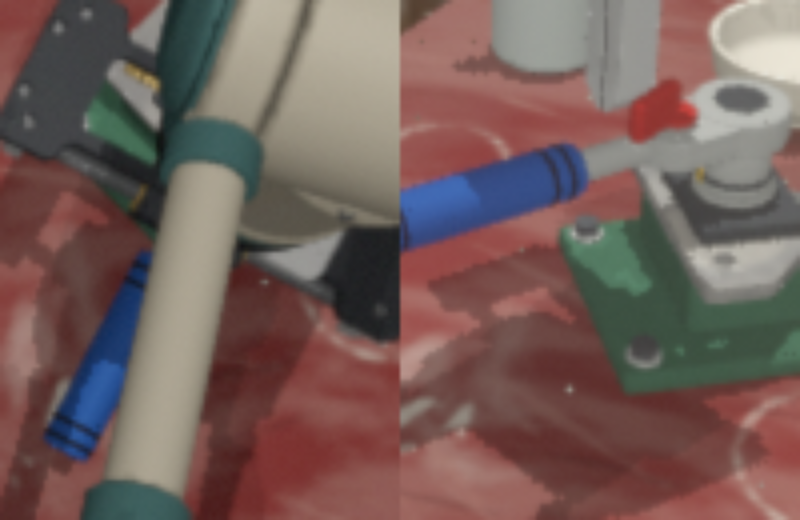

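The scene crop shows the fingers beside the tab at about (650,110). The tab is swinging past the middle and the handle has not moved. I keep pushing until the force shows the stop.

```bash
for i in 1; do python3 -m jog '[[-1,0,-1,0,0,0,0],[-1,0,-2,0,0,0,0],[-1,0,-3,0,0,0,0],[-1,0,-4,0,0,0,0],[-1,0,-4,0,0,0,0]]' | grep -E 'pos|force'; done; python3 -m jog '[[-1,0,-1,0,0,0,0],[-1,0,-2,0,0,0,0],[-1,0,-3,0,0,0,0],[-1,0,-4,0,0,0,0],[-1,0,-4,0,0,0,0]]' | grep -E 'pos|force'
```

```text
tcp_pos: [528.7, -93.7, 136.5]
ft_force: [0.5, 4.7, 1.6]
gripper_force: 2.2
tcp_pos: [527.6, -96.4, 136.6]
ft_force: [1.9, 6.6, 0.3]
gripper_force: 3.1
```

```bash
python3 -m jog '[[-1,0,-1,0,0,0,0],[-1,0,-2,0,0,0,0],[-1,0,-3,0,0,0,0],[-1,0,-3,0,0,0,0]]' | grep -E 'pos|force';python3 -c "
from h import *
t=snap('top','t2')[170:300,310:410];s=snap('scene','s2')[200:330,270:370]
cv2.imwrite('pics/c2.png',cv2.resize(np.hstack([t,s])[:,:,::-1],None,fx=4,fy=4))"
```

```text
tcp_pos: [526.5, -99.1, 136.6]
ft_force: [3.6, 6.6, 0.6]
gripper_force: 3.0
```

View pics/c2.png

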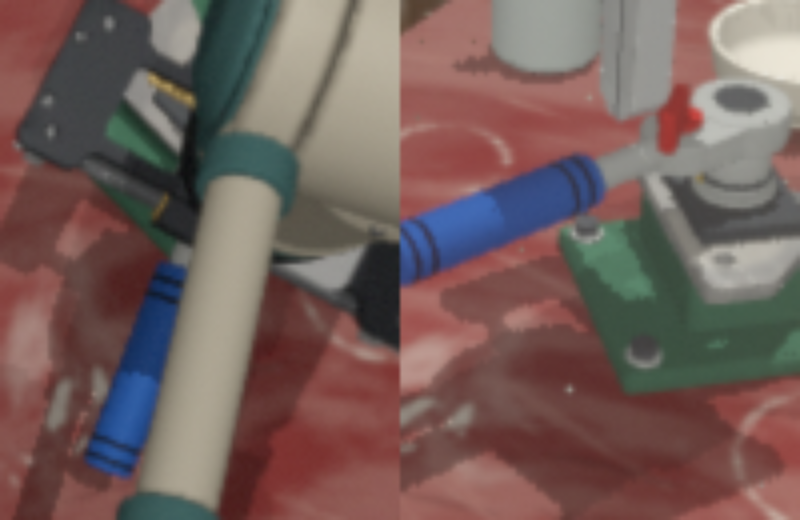

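The blue grip has now swung about 6° counter-clockwise, so the tab must be at its stop: flipping it takes only 2 N and I measured about 7. I back off, lift, move beside the grip and check the lever.

```bash
python3 -m jog '[[-1,0,10,0,0,0,0],[-1,0,20,-15,0,0,0],[-1,10,35,-40,0,0,0],[-1,40,45,-50,0,0,0],[-1,75,55,-50,0,0,0]]' | grep -E 'pos|force';python3 -m jog '[[-1,5,10,0,0,0,0],[-1,5,20,0,0,0,0],[-1,5,20,0,0,0,0]]' | grep -E 'pos|force'; python3 -c "
from h import *
t=snap('top','t3');b,r=look(t);T=t[170:300,310:410];s=snap('scene','s3')[200:330,270:370]
v,u=np.nonzero(b[215:310,310:400]);P=np.array([onz('top',x+310,y+215,98)[:2] for x,y in zip(u,v)]);
if len(P)>20:
  c,d,l=pca(P);print(c,d,l,np.degrees(np.arctan2(*(AX-c)[::-1])))
cv2.imwrite('pics/c3.png',cv2.resize(np.hstack([T,s])[:,:,::-1],None,fx=4,fy=4))"
```

```text
tcp_pos: [488.3, -17.6, 188.8]
ft_force: [-0.8, 1.0, 0.8]
gripper_force: 0.0
tcp_pos: [491.7, 4.2, 186.8]
ft_force: [0.9, -0.9, 0.4]
gripper_force: 0.0
[412.73602643 -63.23056023] [-0.8904468  -0.45508735] [23.8604476  18.67587883] -21.729267415786154
```

View pics/c3.png

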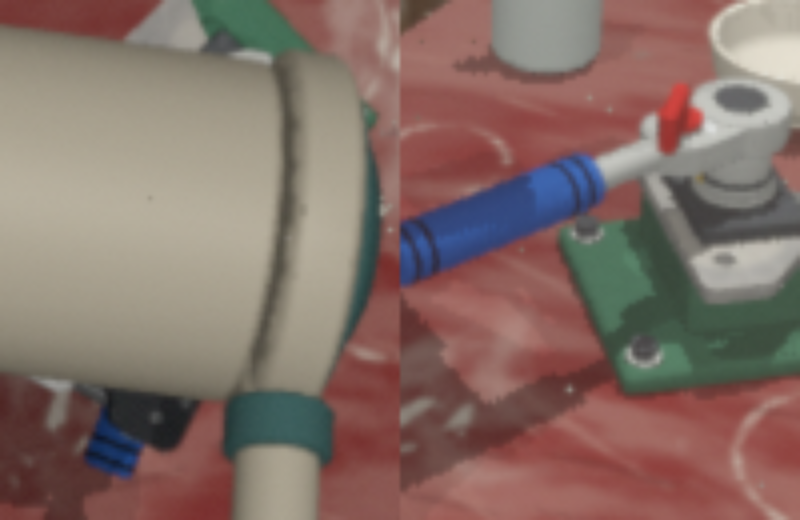

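The grip is now at yaw -21.7°. In the scene crop the tab leans toward the camera at about (675,118). I compare it with the projected tab at 1.22 rad before swinging.

```bash
python3 - <<'E'
from h import *
np.set_printoptions(suppress=True,precision=1)
c=camera_info("scene");K=np.array(c["intrinsics"]);T=np.array(c["world_to_cam"])
def proj(p):
    q=T@np.array([*p,1]);s=q[:2]/q[2];s=s*(1+c["k1"]*s@s);return K[:2,:2]@s+K[:2,2]
for L in(0.7,0.9,1.0,1.1,1.22):
    a=np.pi+np.radians(-35)+L;e=np.array([np.cos(a),np.sin(a)]);n=np.array([-e[1],e[0]])
    o=[proj([*rp(*(np.array([-36,0])+30*e+k*4*n),np.radians(6.4)),z]) for k in(-1,1) for z in(108,128)]
    print(L,((np.array(o)-[270,200])*4+[400,0]).ravel())
im=cv2.cvtColor(cv2.imread("pics/s3.png"),cv2.COLOR_BGR2RGB)[215:250,325:350];b,r=look(im)
v,u=np.nonzero(r);print([(((y+15)*4),((u[v==y].min()+55)*4+400),((u[v==y].max()+55)*4+400)) for y in np.unique(v)])
go(rp(-130,45,np.radians(6.4)),105,158.3)
E
```

```text
0.7 [624.6 139.7 627.   97.7 638.6 147.3 641.2 105.1]
0.9 [634.8 145.6 637.4 103.5 651.3 151.9 654.2 109.5]
1.0 [640.7 148.2 643.4 106.  658.3 153.6 661.2 111.3]
1.1 [647.  150.5 649.8 108.2 665.4 155.1 668.5 112.7]
1.22 [655.1 152.9 658.  110.5 674.3 156.3 677.4 113.9]
[]
shift [ -0.5 -45.8  81.4] toolx yaw 151.9 rz -0.111
```

The tab matches 1.22 rad (left edge about 658, bottom about 155), so the lever is over. I lower the fingers beside the mid grip.

```bash
python3 -m jog '[[-1,0,-15,20,0,0,-0.05],[-1,0,-30,40,0,0,-0.111],[-1,0,-46,60,0,0,-0.111],[-1,0,-46,81,0,0,-0.111],[-1,0,-46,81,0,0,-0.111]]' | grep -E 'pos|force'; python3 -c "
from h import *
go(rp(-130,26,np.radians(6.4)),105,158.3);print(np.round(read_state()['qpos']))"
```

```text
tcp_pos: [465.9, -38.2, 101.9]
ft_force: [-0.3, -0.4, 0.3]
gripper_force: 0.0
shift [ -4.1 -17.   -3.1] toolx yaw 158.1 rz -0.003
[-13.  13. 110.  -0.  58. -81.]
```

Joint 6 is at -81° and would pass its -155° limit on an 80° counter-clockwise swing. I turn the tool half a turn first, which gives the same finger shape.

```bash
python3 -m jog '[[-1,0,0,0,0,0,0.12],[-1,0,0,0,0,0,0.24],[-1,0,0,0,0,0,0.36],[-1,0,0,0,0,0,0.48],[-1,0,0,0,0,0,0.6]]' | grep force
python3 -m jog '[[-1,0,0,0,0,0,0.12],[-1,0,0,0,0,0,0.24],[-1,0,0,0,0,0,0.36],[-1,0,0,0,0,0,0.48],[-1,0,0,0,0,0,0.6]]' | grep force
python3 -m jog '[[-1,0,0,0,0,0,0.12],[-1,0,0,0,0,0,0.24],[-1,0,0,0,0,0,0.36],[-1,0,0,0,0,0,0.48],[-1,0,0,0,0,0,0.6]]' | grep force
python3 -m jog '[[-1,0,0,0,0,0,0.12],[-1,0,0,0,0,0,0.24],[-1,0,0,0,0,0,0.36],[-1,0,0,0,0,0,0.48],[-1,0,0,0,0,0,0.6]]' | grep force
python3 -m jog '[[-1,0,0,0,0,0,0.12],[-1,0,0,0,0,0,0.24],[-1,0,0,0,0,0,0.36],[-1,0,0,0,0,0,0.48],[-1,0,0,0,0,0,0.6]]' | grep force
python3 -m jog '[[-1,0,0,0,0,0,0.1],[-1,0,0,0,0,0,0.14],[-1,0,0,0,0,0,0.14]]' | grep force
python3 -c "
from h import *
go(rp(-130,26,np.radians(6.4)),105,158.3-180);print(np.round(read_state()['qpos']))"
```

```text
ft_force: [-0.4, 0.2, -0.2]
gripper_force: 0.0
ft_force: [-0.7, 0.5, 0.1]
gripper_force: 0.0
ft_force: [-0.7, 0.6, 0.0]
gripper_force: 0.0
ft_force: [0.1, 0.1, 0.2]
gripper_force: 0.0
ft_force: [0.2, -0.6, -0.2]
gripper_force: 0.0
ft_force: [0.3, -0.7, -0.1]
gripper_force: 0.0
shift [ 0.7 18.9  1.2] toolx yaw -21.7 rz -0.0
[-13.  13. 109.  -0.  58.  99.]
```

```bash
python3 -m jog '[[-1,0,7,1,0,0,0],[-1,0,14,1,0,0,0],[-1,0,19,1,0,0,0],[-1,0,19,1,0,0,0]]' | grep -E 'pos|force'
python3 -m jog '[[-1,-1,7,0,0,0,-0.052],[-1,-2,14,0,0,0,-0.105],[-1,-2,20.5,0,0,0,-0.157],[-1,-2,27.5,0,0,0,-0.209],[-1,-2,34.5,0,0,0,-0.262]]' | grep -E 'pos|force'
python3 -m jog '[[-1,-1,7,0,0,0,-0.052],[-1,-2,14,0,0,0,-0.105],[-1,-2,20.5,0,0,0,-0.157],[-1,-2,27.5,0,0,0,-0.209],[-1,-2,34.5,0,0,0,-0.262]]' | grep -E 'pos|force'
python3 -c "
from h import *
go(rp(-130,26,np.radians(36.4)),105,158.3-150);print(np.round(read_state()['qpos']))"
```

```text
tcp_pos: [460.9, -55.8, 104.5]
ft_force: [-0.1, -0.3, 0.4]
gripper_force: 0.0
tcp_pos: [447.1, -84.3, 104.6]
ft_force: [1.9, 5.3, 0.5]
gripper_force: 3.1
tcp_pos: [440.1, -118.1, 104.5]
ft_force: [0.5, 5.9, 1.9]
gripper_force: 3.1
shift [ 1.6  2.9 -0.5] toolx yaw 8.4 rz 0.002
[-24.  12. 111.   0.  57.  57.]
```

```bash
python3 -m jog '[[-1,-1,7,0,0,0,-0.052],[-1,-2,14,0,0,0,-0.105],[-1,-2,20.5,0,0,0,-0.157],[-1,-2,27.5,0,0,0,-0.209],[-1,-2,34.5,0,0,0,-0.262]]' | grep -E 'pos|force'
python3 -m jog '[[-1,-1,7,0,0,0,-0.052],[-1,-2,14,0,0,0,-0.105],[-1,-2,20.5,0,0,0,-0.157],[-1,-2,27.5,0,0,0,-0.209],[-1,-2,34.5,0,0,0,-0.262]]' | grep -E 'pos|force'
python3 -c "
from h import *
go(rp(-130,26,np.radians(66.4)),105,158.3-120);print(np.round(read_state()['qpos']))
s=snap('scene','s4');cv2.imwrite('pics/c4.png',cv2.resize(s[170:320,200:400][:,:,::-1],None,fx=4,fy=4))"
```

```text
tcp_pos: [442.0, -152.3, 104.4]
ft_force: [-1.7, 6.2, 4.4]
gripper_force: 3.2
tcp_pos: [452.6, -184.7, 104.1]
ft_force: [-4.1, 5.4, 4.0]
gripper_force: 3.2
shift [ 0.9  4.8 -0.9] toolx yaw 38.5 rz 0.003
[-30.  15. 107.   0.  59.  21.]
```

View pics/c4.png

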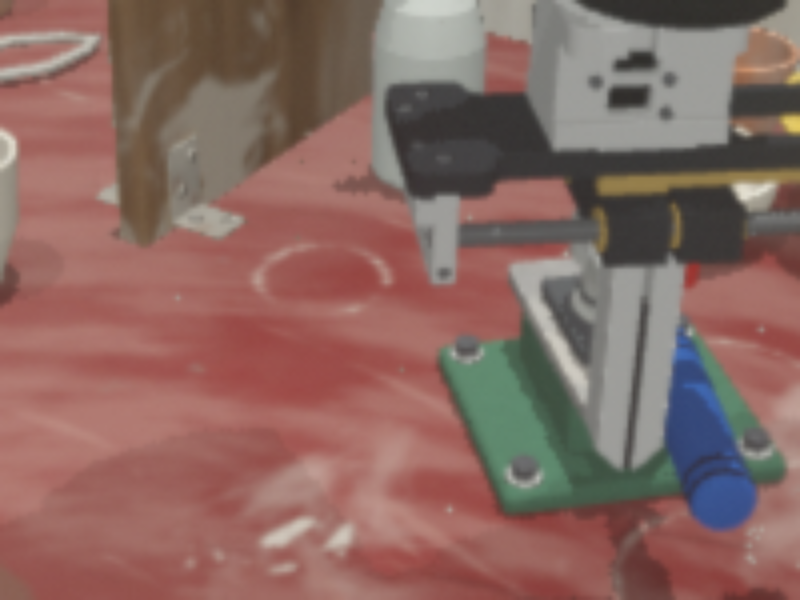

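The grip follows the fingers (round end at about (722,500)) and the cup at the left edge is untouched. One more arc and a bit.

```bash
python3 -m jog '[[-1,-1,7,0,0,0,-0.052],[-1,-2,14,0,0,0,-0.105],[-1,-2,20.5,0,0,0,-0.157],[-1,-2,27.5,0,0,0,-0.209],[-1,-2,34.5,0,0,0,-0.262]]' | grep -E 'pos|force'
python3 -m jog '[[-1,-1,7,0,0,0,-0.052],[-1,-2,14,0,0,0,-0.105],[-1,-2,20.5,0,0,0,-0.157],[-1,-2,20.5,0,0,0,-0.157],[-1,-2,20.5,0,0,0,-0.157]]' | grep -E 'pos|force'
python3 -m jog '[[-1,0,-12,0,0,0,0],[-1,0,-30,0,0,0,0],[-1,0,-40,-25,0,0,0],[-1,0,-40,-60,0,0,0],[-1,0,-60,-90,0,0,0]]' | grep -E 'pos|force'
```

```text
tcp_pos: [471.6, -213.7, 103.8]
ft_force: [-5.9, 1.6, 3.9]
gripper_force: 3.3
tcp_pos: [488.2, -229.0, 103.7]
ft_force: [-4.9, -0.9, -0.9]
gripper_force: 2.0
tcp_pos: [440.1, -202.7, 195.9]
ft_force: [1.6, -0.1, 0.8]
gripper_force: 0.0
```

```bash
python3 -m jog '[[-1,0,-30,-8,0,0,0],[-1,0,-60,-16,0,0,0],[-1,0,-90,-24,0,0,0],[-1,0,-110,-30,0,0,0],[-1,0,-110,-30,0,0,0]]' | grep -E 'time|pos|force'
python3 -c "
from h import *
t=snap('top','t5');s=snap('scene','s5');b,r=look(t)
v,u=np.nonzero(b[205:310,350:450]);P=np.array([onz('top',x+350,y+205,98)[:2] for x,y in zip(u,v)]);c,d,l=pca(P);print(c,l,np.degrees(np.arctan2(*(AX-c)[::-1])))
cv2.imwrite('pics/c5.png',np.hstack([cv2.resize(t[170:320,330:430],None,fx=4,fy=4),cv2.resize(s[190:340,290:390],None,fx=4,fy=4)])[:,:,::-1])"
```

```text
time: 11.78
tcp_pos: [337.6, -148.4, 225.7]
ft_force: [0.2, -0.3, -0.6]
gripper_force: 0.0
[ 506.03485981 -237.59909278] [84.83950021 21.98184791] 58.077842925303905
```

View pics/c5.png

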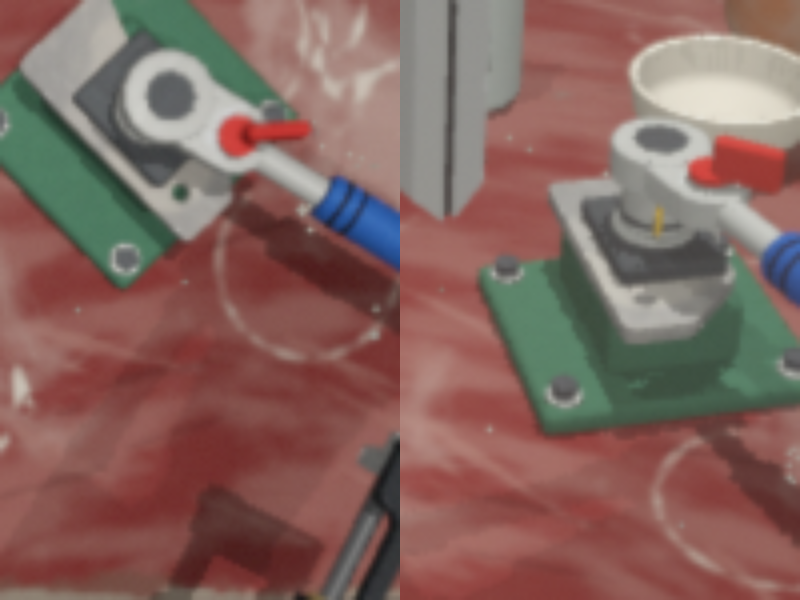

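The handle is now turned 86° (1.50 rad). The tab leans 35° to the loosen side at (275,132). The yellow mark has moved from the socket's left edge to its front at (658,222), about 1.1–1.2 rad. The gripper is clear, so I hand in.

```bash
python3 -c "
from station import *
print(sign_off())"
```

```text
the job is handed in; nothing more can be done
None
```

I flipped the lever fully to loosen, swung the handle 86° counter-clockwise and handed in with the robot clear; by its yellow mark the bolt turned roughly 1.1–1.2 rad (0.7 needed). The cup was never approached, though I did not re-measure its position, and no verdict came back.

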